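Slide the pan to keep-warm and hold the ticket clip open on the order card

ROBOT

A 6-joint arm with a two-finger parallel gripper is mounted at the origin on the work surface. World frame = base frame: x ahead of the robot, y to its left, z up, the work surface at z = 0. Lengths are in mm, angles in rad, forces in N, time in s.
With the tool pointing down it reaches from about 275 to 750 mm from the base axis. Payload 10.2 kg.
Tool frame: the origin (TCP) lies midway between the tips of the shut fingers; the grasp point (between the pads) lies 19 mm behind it; z points along the fingers, y is the line along which they close (so a half turn about z gives the same grasp; the last joint's range is limited). The gripper opens to 85 mm and grips with 20 to 120 N. Pads are 22 mm wide; open, the fingers measure 114 mm over their backs; the gripper's body (76 mm by 85 mm) begins 54 mm behind the grasp point. The pads swing forward as they close: fully open they stand 13 mm farther back than shut.
Start: joints at [0.914, 0.313, 1.498, -0, 1.331, -0.223], TCP at [220.682, 476.372, 231.294] pointing down, gripper open.
Joint ranges: [-2.94, 2.94], [-0.97, 2.17], [0.19, 2.56], [-1.23, 4.37], [0.02, 3.11], [-2.88, 2.88]. Speed limits (rad/s): [2.39, 2.39, 3.01, 3.14, 3.14, 3.14].

INTERFACE

Orientations are given as a unit quaternion [w, x, y, z].
In Python, from rig import sense, capture, finish_job, find_in, place_of gives the robot as it stands. The module is installed in compiled form; this text tells all that it offers.
- The arm moves only by the shell command python3 -m jog 'ROWS' [FORCE]. ROWS is JSON, a list of rows, each an object of numbers: "tx", "ty", "tz": the shift along the tool's x, y, z in mm; "ax", "ay", "az": the turn, a rotation vector about the tool's x, y, z in rad; "jaw": the closure, from -1 (fully open) to 1 (shut), so that 0 is half open. In form: [{"tx": .., "ty": .., "tz": .., "ax": .., "ay": .., "az": .., "jaw": ..}, ...]. A call has 1 to 5 rows; each row shifts and turns the commanded pose from where the row before left it, along the tool's axes as they then stand; what a row does not reach is not made up. A row lasts 1/8 s, in which the tool goes at most 62.5 mm and 10.7 degrees, less where a joint would pass 70% of its speed; a pose out of reach is approached as far as the arm can. A call with a gripper value outside its range is refused whole. The fingers move at their own pace and stop on an object; FORCE is the grip in N (left out, the last holds). Time passes only in rows, so rows that do not move let the fingers close. It gives the time, the measured TCP pose, the force, the opening and the grip force at its end, in the units of the state.
- sense(): the state, without advancing time (a new reading comes with each control period).
- capture(name): name is "scene" or "top" or "wrist"; returns a dict with "color" (384x512x3 uint8, red, green, blue), "depth" (384x512 float32, mm along the optical axis (not along the pixel's ray), 0 where there is no reading), "fx", "fy", "cx", "cy" (pixels), "k1" (the pictures are not rectified: a ray, as slopes to the right and down, at radius r is drawn at 1 + k1 r^2 times it, then the intrinsics apply), "camera_from_world" (4x4, takes a point from world to camera coordinates); the wrist camera has in their place "mount" (4x4, takes a point from camera to tool coordinates, whose origin is the TCP and whose axes are the flange's). Camera axes: x right, y up, looking along -z (the intrinsics and any distortion apply to the point x, -y, -z); pixel columns grow to the right and rows downward; lengths in mm; the calibration is good to about 2 mm. A picture is of the moment at which its call begins: read the wrist's pose just before it.
- finish_job(): hands the job in; it is judged then, once.
Trained networks look in the newest picture that a camera, given by its name, has taken for a name from the list of things; names that differ only in an ending like _2 or _b are one class to them, and where a whole thing is asked for, a point or a joint stands for the part that bears it (a point fixed in the world has none). Each returns a list of dicts, best first, with "conf" (0 to 1); they miss things now and then, are a little off and sometimes report something else, mostly with a low value. They report only what shows in the picture. A call takes as long as a camera call. They do not tell look-alikes from the thing itself.
- find_in(query, camera): "centre" ([column, row] in pixels, amid what is visible of it).
- place_of(query, camera): "centre" ([column, row] in pixels: a listed point, or the origin of a listed thing).
The state is a dict: "time_s": time; "joints": joint angles; "dq": joint speeds; "tau": joint torques, N m; "eef_pos": TCP position; "ee_rot": TCP orientation; "force": force on the tool from outside, world axes, zero at the start; "wrist_torque": the same for the moment, N m; "grip_width": opening from 0.0 (shut) to 1.0 (fully open); "grip_force": force on a finger pad.
Only numpy, scipy, OpenCV 4.12 (cv2) and the standard library are available. Lean on these libraries where they do the work, as an engineer would, in place of code of your own. Each camera call takes 0.05 s, during which the arm holds its last target. There are 200 camera calls.

TASK

The dumplings are done: slide the lidded saucepan along the hob, without lifting or tipping it, from the red cooking ring onto the middle of the yellow keep-warm ring. Then squeeze the blue spring clip open to take it off the rim of the tub, and hold it squeezed wide open over the top edge of the green order card, near the middle of that edge, with the edge well between the gaping jaws and the clip touching neither the card nor its stand, so that a colleague can slip the pan's ticket in. Finish while still holding the clip open there, and leave the card stand, the tub and the other things where they stand.

Things in the scene. Friction and masses are not known exactly. Their poses are not given: they have to be found in the camera images.
- pan: 16 cm steel saucepan, lid fixed on, about 0.6 kg, 160 mm across, 88 mm high at the lid's edge, 124 mm over its black knob. Origin: centre of its underside, z up. A level black stick handle points along its -x: 22 mm wide (along y), 13 mm thick, its middle 64 mm above the underside, free from 95 to 225 mm from the pan's axis. The base slides easily on the glass (friction about 0.3)
- ring_cook: red ring, 180 mm outer diameter, printed on the hob's glass: the cooking ring, where the pan stands at the start. Origin: its centre, on the glass top, 45 mm above the work surface
- ring_warm: yellow ring, 180 mm outer diameter, with a small yellow ring and spot inside it, printed on the same glass, 240 mm sideways from the red ring, on its left or its right: the keep-warm ring. Origin: its centre, on the glass top
- hob: black glass induction hob with steel sides, 330 by 530 mm (along its x and y) and 45 mm high, fixed. The ring centres lie 15 mm to +x of its middle and 120 mm to either side along its y. Origin: centre of its underside
- tub: open white plastic tub, 170 by 190 mm (along its x and y), 100 mm high, walls 4 mm thick, 1.4 kg with the rolling pins in it. Origin: centre of its underside. The clip bites the upper rim of its -x wall (the one towards the robot), jaws down, handles up
- clip: spring clip, 80g, 50 mm wide: steel jaws below the pivot, blue plate handles (40 mm wide) to 40 mm above it; coil on the pivot 13 mm across. Origin: middle of the pivot line; y runs along that line (the width), jaws and handles open across it. This body is the -x leg and tips about y as the clip opens. Parked, the pivot is 12 mm above the tub's rim and the handle tops are 45 mm over their outsides
- clip_leg (a joint): angle between the clip's legs, rad: -0.12 shut, about 0 parked on the tub's 4 mm wall, 0.62 fully open at the stop (lips 23 mm apart; handles then parallel, 19 mm over their outsides). The spring closes it: squeezing the handles' upper part takes about 5 N on each to start, 9 N to reach the stop; more does no harm
- clip_jaw_a (a point): lower inner edge of the jaw lip of the -x leg, middle of its width; 33 mm below the pivot when parked, 31 mm when fully open
- clip_jaw_b (a point): the same point on the other (+x) leg; the middle between the two is the middle of the mouth
- card_stand: green order card, 4 mm thick and 150 mm wide, standing upright in a loose steel stand 75 by 160 mm, 0.7 kg; top edge level, 140 mm above the work surface. Origin: centre of the stand's underside; x is square to the card's faces, y runs along its top edge, z up
- card_edge (a point): middle of the card's top edge, axes as for the card stand
- vinegar: amber bottle with red cap, 60 mm across, 170 mm high; bystander. Origin: centre of its underside
- bowl: white dipping bowl, 90 mm across, 40 mm high; bystander. Origin: centre of its underside
- scraper: steel dough scraper with wooden handle lying flat, 100 by 130 mm, 16 mm high; bystander. Origin: centre of its underside
There are look-alikes about, which are no part of the job. Leave any turquoise look-alike of the clip alone.

How it is judged:
By the outcome, as a careful person would: the job done as asked, in the order asked, and still so for the second after the job is handed in, while the arm keeps its last pose, push and grip.
It also fails if it takes over 58 s, if anything falls off the work surface, if the arm or the gripper's body presses on something with over 40 N, if the wrist force passes 120 N, or if a joint passes its speed limit or range.

## Working session

There is one attempt and no reset: what is moved stays moved. The work goes in short steps, Python scripts to look and compute and a shell command to move; the robot and the scene stay as the last step left them, time stands still between calls to the robot, and variables do not carry over. Pictures are saved under pics/ and viewed, at most 10 in all, crops included, and the job is handed in when it is done.

```bash
mkdir -p pics
cat > h.py <<'E'
import numpy as np, cv2
from rig import sense, capture, find_in, place_of
from scipy.spatial.transform import Rotation as R
def c2w(c,s=None):
    if 'camera_from_world' in c: return np.linalg.inv(np.array(c['camera_from_world']))
    T=np.eye(4);q=s['ee_rot'];T[:3,:3]=R.from_quat([q[1],q[2],q[3],q[0]]).as_matrix();T[:3,3]=s['eef_pos']
    return T@np.array(c['mount'])
def ray(c,u,v):
    d=np.array([(u-c['cx'])/c['fx'],(v-c['cy'])/c['fy']]);p=d.copy()
    for _ in range(20): p=d/(1+c['k1']*(p@p))
    return np.array([p[0],-p[1],-1.])
def pt(c,uv,s=None,z=None):
    u,v=uv;M=c2w(c,s);r=ray(c,u,v)
    if z is None:
        d=c['depth'][max(0,int(v)-1):int(v)+2,max(0,int(u)-1):int(u)+2];d=d[d>0]
        if len(d)==0: return None
        return (M@np.r_[r*np.median(d),1])[:3]
    o=M[:3,3];w=M[:3,:3]@r
    return o+w*(z-o[2])/w[2]
def cloud(c,s=None):
    H,W=c['depth'].shape;v,u=np.mgrid[:H,:W]
    d=np.stack([(u-c['cx'])/c['fx'],(v-c['cy'])/c['fy']],-1);p=d.copy()
    for _ in range(20): p=d/(1+c['k1']*(p**2).sum(-1,keepdims=True))
    D=c['depth'];P=np.stack([p[...,0]*D,-p[...,1]*D,-D],-1)
    M=c2w(c,s);return P@M[:3,:3].T+M[:3,3]
def save(c,n,box=None,k=1):
    im=c['color'][...,::-1]
    if box: im=im[box[1]:box[3],box[0]:box[2]]
    cv2.imwrite('pics/'+n+'.png',cv2.resize(im,None,fx=k,fy=k,interpolation=cv2.INTER_CUBIC))
E
python3 - <<'E'
from h import *
np.set_printoptions(precision=1,suppress=True)
s=sense();print(s['eef_pos'],s['ee_rot'],s['grip_width'])
ims=[]
for n in ['scene','top']:
    c=capture(n);save(c,n+'0',k=1.5);ims.append(c['color'])
    for q in ['pan','ring_cook','ring_warm','hob','tub','clip','clip_jaw_a','clip_jaw_b','card_stand','card_edge','vinegar','bowl','scraper']:
        for r in place_of(q,n)[:3]:
            p=pt(c,r['centre']);print(n,q,round(r['conf'],2),np.array(r['centre']),p)
E
```

```text
[220.5 476.2 230.7] [-0.   0.2  1.  -0. ] 1.0022880555892653
scene pan 0.9 [210.5 228.9] [ 618.2 -121.   137.3]
scene pan 0.22 [326.9 277. ] [787.  144.1  76.9]
scene ring_warm 0.58 [122.4 237.2] [ 547.9 -363.2   44.7]
scene hob 0.8 [165.1 234.2] [ 562.8 -245.5   42.8]
scene tub 0.85 [374.4 201.5] [582.8 362.8  23.8]
scene tub 0.23 [161.3 231.8] [ 553.7 -254.9   43.3]
scene clip 0.82 [368.5 160.6] [496.2 353.2 116. ]
scene clip 0.78 [377.5 140. ] [394.7 436.1  55.7]
scene clip 0.6 [350.8 154.3] [418.6 342.   39.8]
scene clip_jaw_a 0.81 [365.9 168.4] [506.3 347.2  92.2]
scene clip_jaw_a 0.54 [373.7 145.5] [385.1 437.9  12.4]
scene clip_jaw_a 0.51 [349.1 156.9] [413.1 342.9  17.3]
scene clip_jaw_b 0.81 [365.9 168.4] [506.3 347.2  92.2]
scene clip_jaw_b 0.54 [373.7 145.5] [385.1 437.9  12.4]
scene clip_jaw_b 0.51 [349.1 156.9] [413.1 342.9  17.3]
scene card_stand 0.91 [310.8 207.5] [556.9 175.4  16.2]
scene card_stand 0.18 [117. 237.] [ 544.2 -378.1   44.7]
scene card_edge 0.97 [312.5 182.5] [468.8 208.6   1.2]
scene card_edge 0.35 [306.4 208. ] [555.3 162.7  15.3]
scene vinegar 0.61 [3
[... 614 characters left out ...]
46.9] [392.2 443.7  39. ]
top clip 0.53 [152.4 241.3] [398.1 346.5  37.4]
top clip_jaw_a 0.73 [155.5 241.1] [397.7 337.1  37.1]
top clip_jaw_a 0.71 [122.3 252.6] [374.4 439.   38. ]
top clip_jaw_a 0.7 [143.8 207.7] [490.3 347.1 116.2]
top clip_jaw_b 0.73 [155.5 241.1] [397.7 337.1  37.1]
top clip_jaw_b 0.71 [122.3 252.6] [374.4 439.   38. ]
top clip_jaw_b 0.7 [143.8 207.7] [490.3 347.1 116.2]
top card_stand 0.95 [208.  186.7] [540.8 157.9  78.8]
top card_edge 0.73 [200.8 180.4] [548.2 171.8 138.5]
top vinegar 0.67 [203.  126.7] [735.1 155.9  82.1]
top bowl 0.71 [230.7 251.8] [340.8 112.3   4.2]
top bowl 0.51 [204.6 129.2] [737.5 154.2  52.7]
top scraper 0.79 [177.  283.5] [263.5 285.3  11.6]
```

```bash
python3 -c "
import cv2,numpy as np
a=cv2.imread('pics/scene0.png');b=cv2.imread('pics/top0.png')
cv2.imwrite('pics/s_.png',a[100:576,100:700]);cv2.imwrite('pics/t_.png',cv2.resize(b[120:480,110:640],None,fx=1.5,fy=1.5))"
```

```text
(no output)
```

View pics/scene0.png

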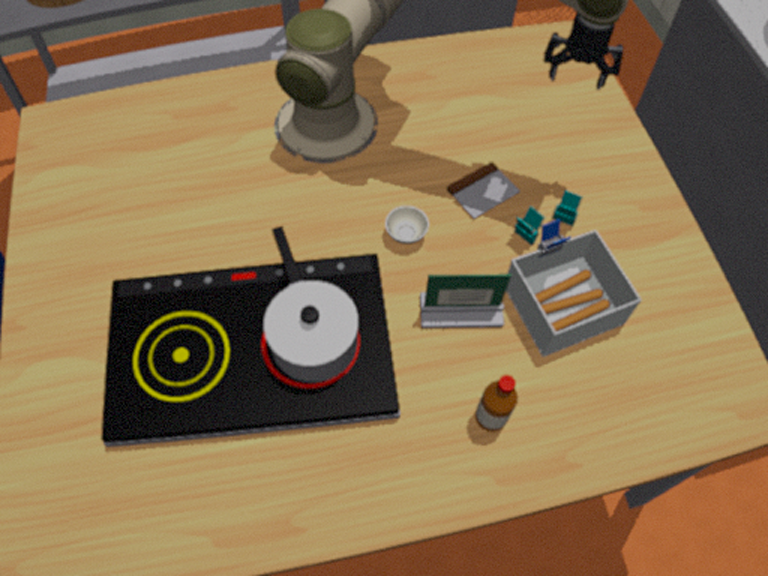

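View pics/t_.png

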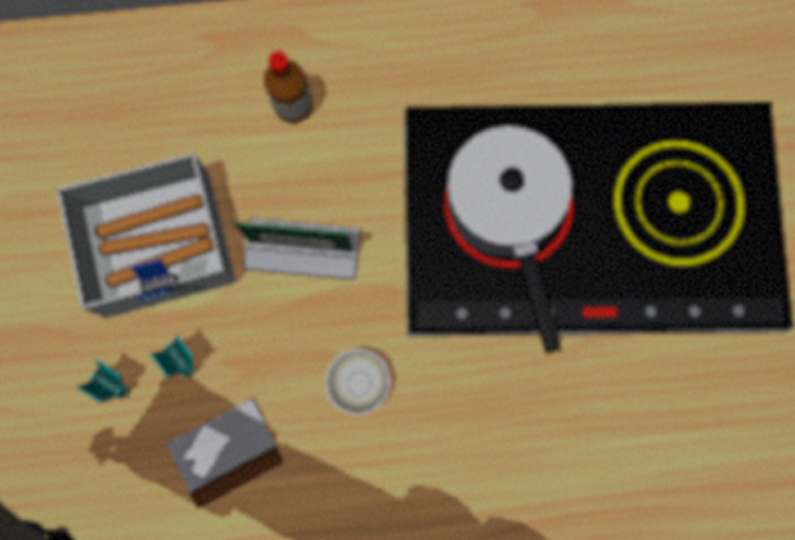

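The blue clip is at scene0 (551,235), biting the tub's near rim. The two turquoise look-alikes at (528,225) and (567,207) stand loose on the table, so the blue one fits. The pan is on the red ring at (310,345), and the yellow ring is at (181,355). Now I'll measure the pan, handle and ring, and enlarge the clip.

```bash
cat > m1.py <<'E'
from h import *
np.set_printoptions(precision=1,suppress=True)
def measure(show=True):
    out={}
    for n in ['top','scene']:
        c=capture(n);P=cloud(c);hsv=cv2.cvtColor(c['color'],cv2.COLOR_RGB2HSV);ok=c['depth']>0
        h,S,V=cv2.split(hsv);x,y,z=P[...,0],P[...,1],P[...,2]
        def fitc(m,zz,min_r=True):
            cs,_=cv2.findContours(m.astype('uint8'),cv2.RETR_EXTERNAL,cv2.CHAIN_APPROX_NONE)
            k=max(cs,key=cv2.contourArea)[:,0,:]
            q=np.array([pt(c,k_,z=zz)[:2] for k_ in k]);A=np.c_[2*q,np.ones(len(q))]
            s=np.linalg.lstsq(A,(q**2).sum(1),rcond=None)[0];r=np.sqrt(s[2]+s[:2]@s[:2]);return s[:2],r
        ye=ok&(h>22)&(h<35)&(S>180)&(V>120)&(abs(z-45)<25)&(y<0)
        print(n,'yellow',fitc(ye,45))
        hot=ok&(y<0)&(x>440)&(z>120)&(z<160)&(S<60)&(V>110)
        print(n,'lid',fitc(hot,133))
        dark=ok&(y<0)&(y>-450)&(V<90)&(z>90)&(z<128)&(x<490)&(x>300)
        q=P[dark]
        if len(q)>10:
            m=np.median(q,0);d=np.linalg.svd(q[:,:2]-m[:2])[2][0];d*=np.sign(d[0])
            t=(q[:,:2]-m[:2])@d;print(n,'handle',len(q),m,'dir',d,np.degrees(np.arctan2(d[1],d[0])),t.min(),t.max())
    return c
if __name__=='__main__':
    measure()
    c=capture('scene');save(c,'clip1',(320,110,440,230),5)
    c=capture('top');P=cloud(c);hsv=cv2.cvtColor(c['color'],cv2.COLOR_RGB2HSV);h,S,V=cv2.split(hsv);z=P[...,2]
    for n in ['top','scene']:
        c=capture(n);P=cloud(c);hsv=cv2.cvtColor(c['color'],cv2.COLOR_RGB2HSV);h,S,V=cv2.split(hsv);z=P[...,2]
        b=(h>108)&(h<128)&(S>120)&(z>100)&(P[...,1]>250);q=P[b];print(n,'blue',len(q),np.median(q,0),q.min(0),q.max(0))
        t=(z>92)&(z<108)&(S<60)&(P[...,1]>220)&(P[...,0]>440);q=P[t]
        print(n,'rim',len(q),cv2.minAreaRect(q[:,:2].astype('float32')))
        g=(h>60)&(h<95)&(S>60)&(P[...,1]<265)&(P[...,1]>50)&(z>50);q=P[g]
        m=q.mean(0);d=np.linalg.svd(q[:,:2]-m[:2],full_matrices=False)[2][0];print(n,'card',len(q),m,q[:,2].max(),np.degrees(np.arctan2(d[1],d[0])))
        e=q[q[:,2]>128];print('   edge',len(e),e.mean(0) if len(e) else 0, cv2.minAreaRect(e[:,:2].astype('float32')) if len(e)>3 else 0)
E
python3 m1.py
```

```text
top yellow (array([ 544.9, -370.7]), np.float64(88.54768051420045))
top lid (array([ 571.8, -124.8]), np.float64(80.37409547492348))
top handle 343 [ 417.  -144.9  116. ] dir [1.  0.1] 7.471190506055841 -65.54052978485662 68.7817474895732
scene yellow (array([ 544.1, -368.8]), np.float64(89.20765449116018))
scene lid (array([ 574.3, -123. ]), np.float64(79.82507218024375))
scene handle 273 [ 423.9 -143.8  114.4] dir [1.  0.1] 6.857621396346141 -71.04842749038372 55.016801167284875
top blue 67 [510.9 351.6 135. ] [206.9 329.5 115.7] [518.3 420.5 292.7]
top rim 413 ((575.5719604492188, 373.4053955078125), (175.02191162109375, 189.98448181152344), 8.584278106689453)
top card 176 [544.5 163.8 111.5] 141.74262117920853 -101.80611532559055
   edge 46 [544.4 164.  134.8] ((543.7642822265625, 162.08636474609375), (133.580322265625, 3.004282236099243), 78.41024780273438)
scene blue 113 [477.9 361.1 146.3] [201.5 331.6 116.1] [519.  533.9 405.2]
scene rim 504 ((576.2066040039062, 356.54742431640625), (178.6559295654297, 229.46835327148438), 9.053653717041016)
scene card 540 [547.6 168.  110.1] 143.4372550994592 -101.67535862913337
   edge 129 [548.  169.4 134.6] ((547.8988037109375, 169.51612854003906), (146.0036163330078, 5.463729381561279), 78.94639587402344)
```

View pics/clip1.png

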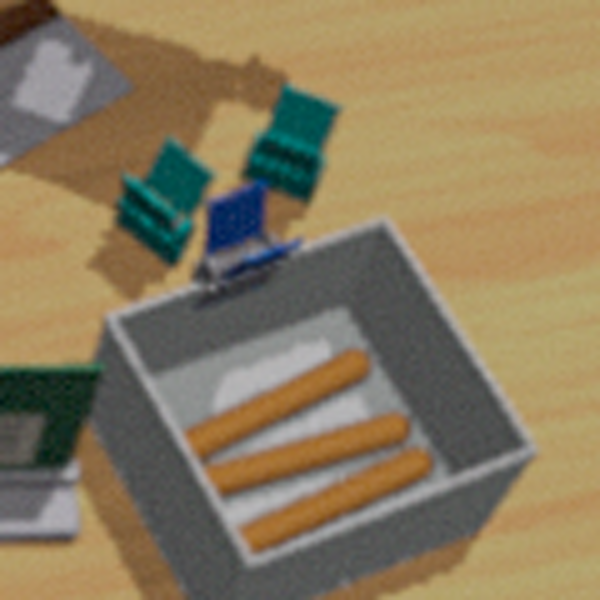

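The enlarged crop shows the blue clip at (240,240) biting the near rim of the tub. Both turquoise clips, at (165,200) and (295,145), stand free on the table, so the blue one is the target. The pan centre is about (573,-124), the yellow ring centre (544.5,-369.7) and the handle yaw about 7.3°.

```bash
cat > go.py <<'E'
import sys
from h import *
# go.py x y z yaw_deg_of_closing_line nrows : print rows
def plan(x,y,z,yaw,n):
    s=sense();q=s['ee_rot'];r=R.from_quat([q[1],q[2],q[3],q[0]]);p=np.array(s['eef_pos'])
    best=None
    for k in (0,180):
        a=np.radians(yaw+k);Y=np.array([np.cos(a),np.sin(a),0]);Z=np.array([0,0,-1.]);t=R.from_matrix(np.c_[np.cross(Y,Z),Y,Z])
        rv=(r.inv()*t).as_rotvec()
        if best is None or np.linalg.norm(rv)<np.linalg.norm(best): best=rv
    print('pos',p.round(1),'j6',round(s['joints'][5],2),'j1',round(s['joints'][0],2),'total rot',best.round(3),'F',np.round(s['force'],1))
    d=(np.array([x,y,z])-p)/n;c=r
    for i in range(n):
        t=c.inv().apply(d);print([round(float(v),1) for v in t],np.round(best/n,3).tolist());c=c*R.from_rotvec(best/n)
if __name__=='__main__':
    a=list(map(float,sys.argv[1:]));plan(*a[:4],int(a[4]))
E
python3 go.py 419 -144 200 97.3 15
```

```text
pos [220.7 476.4 231.3] j6 -0.22 j1 0.91 total rot [-0.    -0.    -0.561] F [-1.1 -0.2  0.3]
[-29.4, -32.0, 2.1] [-0.0, -0.0, -0.037]
[-28.2, -33.0, 2.1] [-0.0, -0.0, -0.037]
[-26.9, -34.1, 2.1] [-0.0, -0.0, -0.037]
[-25.6, -35.1, 2.1] [-0.0, -0.0, -0.037]
[-24.3, -36.0, 2.1] [-0.0, -0.0, -0.037]
[-22.9, -36.9, 2.1] [-0.0, -0.0, -0.037]
[-21.5, -37.7, 2.1] [-0.0, -0.0, -0.037]
[-20.1, -38.5, 2.1] [-0.0, -0.0, -0.037]
[-18.6, -39.2, 2.1] [-0.0, -0.0, -0.037]
[-17.2, -39.9, 2.1] [-0.0, -0.0, -0.037]
[-15.7, -40.5, 2.1] [-0.0, -0.0, -0.037]
[-14.1, -41.1, 2.1] [-0.0, -0.0, -0.037]
[-12.6, -41.6, 2.1] [-0.0, -0.0, -0.037]
[-11.0, -42.0, 2.1] [-0.0, -0.0, -0.037]
[-9.5, -42.4, 2.1] [-0.0, -0.0, -0.037]
```

```bash
python3 -m jog '[{"tx":-29,"ty":-32,"tz":2,"az":-0.037},{"tx":-28,"ty":-33,"tz":2,"az":-0.037},{"tx":-27,"ty":-34,"tz":2,"az":-0.037},{"tx":-25.5,"ty":-35,"tz":2,"az":-0.037},{"tx":-24,"ty":-36,"tz":2,"az":-0.037}]'
python3 -m jog '[{"tx":-23,"ty":-37,"tz":2,"az":-0.037},{"tx":-21.5,"ty":-37.5,"tz":2,"az":-0.037},{"tx":-20,"ty":-38.5,"tz":2,"az":-0.037},{"tx":-18.5,"ty":-39,"tz":2,"az":-0.037},{"tx":-17,"ty":-40,"tz":2,"az":-0.037}]'
python3 -m jog '[{"tx":-15.5,"ty":-40.5,"tz":2,"az":-0.037},{"tx":-14,"ty":-41,"tz":2,"az":-0.037},{"tx":-12.5,"ty":-41.5,"tz":2,"az":-0.037},{"tx":-11,"ty":-42,"tz":2,"az":-0.037},{"tx":-9.5,"ty":-42.5,"tz":2,"az":-0.037}]'
python3 go.py 419 -144 88 97.3 3
```

```text
pos [220.7 476.4 231.3] j6 -0.22 j1 0.91 total rot [-0.    -0.    -0.561] F [-1.1 -0.2  0.3]
[-146.9, -159.8, 47.8] [-0.0, -0.0, -0.187]
[-114.6, -184.4, 47.8] [-0.0, -0.0, -0.187]
[-78.3, -202.5, 47.8] [-0.0, -0.0, -0.187]schema error: expected keys tx, ty, tz, ax, ay, az, jaw
schema error: expected keys tx, ty, tz, ax, ay, az, jaw
schema error: expected keys tx, ty, tz, ax, ay, az, jaw
```

```bash
python3 -m jog '[{"tx":-29,"ty":-32,"tz":2,"ax":0,"ay":0,"az":-0.037,"jaw":-1},{"tx":-28,"ty":-33,"tz":2,"ax":0,"ay":0,"az":-0.037,"jaw":-1},{"tx":-27,"ty":-34,"tz":2,"ax":0,"ay":0,"az":-0.037,"jaw":-1},{"tx":-25.5,"ty":-35,"tz":2,"ax":0,"ay":0,"az":-0.037,"jaw":-1},{"tx":-24,"ty":-36,"tz":2,"ax":0,"ay":0,"az":-0.037,"jaw":-1}]'
python3 -m jog '[{"tx":-23,"ty":-37,"tz":2,"ax":0,"ay":0,"az":-0.037,"jaw":-1},{"tx":-21.5,"ty":-37.5,"tz":2,"ax":0,"ay":0,"az":-0.037,"jaw":-1},{"tx":-20,"ty":-38.5,"tz":2,"ax":0,"ay":0,"az":-0.037,"jaw":-1},{"tx":-18.5,"ty":-39,"tz":2,"ax":0,"ay":0,"az":-0.037,"jaw":-1},{"tx":-17,"ty":-40,"tz":2,"ax":0,"ay":0,"az":-0.037,"jaw":-1}]'
python3 -m jog '[{"tx":-15.5,"ty":-40.5,"tz":2,"ax":0,"ay":0,"az":-0.037,"jaw":-1},{"tx":-14,"ty":-41,"tz":2,"ax":0,"ay":0,"az":-0.037,"jaw":-1},{"tx":-12.5,"ty":-41.5,"tz":2,"ax":0,"ay":0,"az":-0.037,"jaw":-1},{"tx":-11,"ty":-42,"tz":2,"ax":0,"ay":0,"az":-0.037,"jaw":-1},{"tx":-9.5,"ty":-42.5,"tz":2,"ax":0,"ay":0,"az":-0.037,"jaw":-1}]'
python3 go.py 419 -144 88 97.3 3
```

```text
time_s: 2.33
eef_pos: [286.1, 268.7, 221.4]
ee_rot: [0.0, 0.123, 0.992, 0.0]
force: [0.6, 1.0, 0.6]
grip_width: 1.003
grip_force: 0.0
time_s: 2.95
eef_pos: [351.3, 61.8, 211.5]
ee_rot: [0.0, 0.031, 1.0, -0.0]
force: [0.4, 0.7, -0.6]
grip_width: 0.997
grip_force: 0.0
time_s: 3.58
eef_pos: [416.0, -145.5, 201.4]
ee_rot: [0.0, -0.061, 0.998, -0.0]
force: [0.7, -0.3, -0.3]
grip_width: 0.998
grip_force: 0.0
pos [ 416.  -145.5  201.4] j6 -2.3 j1 -0.6 total rot [-0.     0.    -0.005] F [ 0.7 -0.3 -0.3]
[-1.0, 0.4, 37.8] [-0.0, 0.0, -0.002]
[-1.0, 0.4, 37.8] [-0.0, 0.0, -0.002]
[-1.0, 0.4, 37.8] [-0.0, 0.0, -0.002]
```

```bash
python3 -m jog '[{"tx":-1.5,"ty":0.5,"tz":38,"ax":0,"ay":0,"az":-0.005,"jaw":-1},{"tx":-1.5,"ty":0.5,"tz":38,"ax":0,"ay":0,"az":0,"jaw":-0.6},{"tx":0,"ty":0,"tz":37,"ax":0,"ay":0,"az":0,"jaw":-0.2},{"tx":0,"ty":0,"tz":0,"ax":0,"ay":0,"az":0,"jaw":0},{"tx":0,"ty":0,"tz":0,"ax":0,"ay":0,"az":0,"jaw":0.2}]' 25
python3 - <<'E'
from h import *
s=sense();c=capture('wrist');save(c,'w1',k=1.2);print(s['eef_pos'],s['grip_width'])
E
```

```text
time_s: 4.2
eef_pos: [419.3, -143.0, 89.6]
ee_rot: [0.001, -0.063, 0.998, -0.001]
force: [0.6, -0.3, -0.2]
grip_width: 0.402
grip_force: 0.0
[ 419.27924743 -142.97542409   89.62991022] 0.40219089625806015
```

View pics/w1.png

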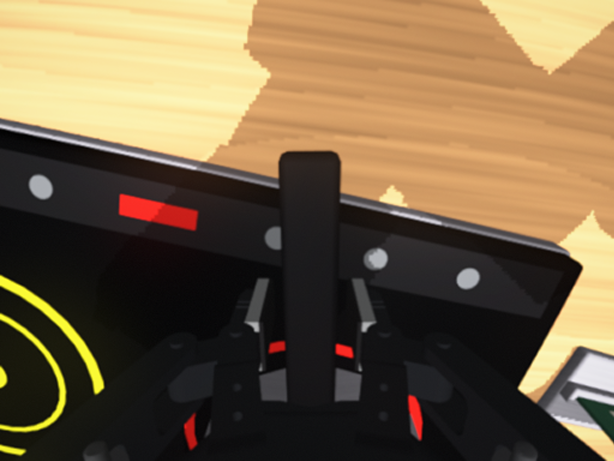

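The handle (wrist picture column 310) runs centrally between the fingers (255 and 365). I'll close on it.

```bash
python3 -m jog '[{"tx":0,"ty":0,"tz":0,"ax":0,"ay":0,"az":0,"jaw":1},{"tx":0,"ty":0,"tz":0,"ax":0,"ay":0,"az":0,"jaw":1},{"tx":0,"ty":0,"tz":0,"ax":0,"ay":0,"az":0,"jaw":1},{"tx":0,"ty":0,"tz":0,"ax":0,"ay":0,"az":0,"jaw":1}]' 30
python3 - <<'E'
from m1 import *
measure()
E
python3 go.py 391.3 -389 89.6 97.3 14
```

```text
time_s: 4.75
eef_pos: [419.0, -142.9, 89.3]
ee_rot: [0.001, -0.063, 0.998, -0.001]
force: [-2.5, 0.5, 6.7]
grip_width: 0.249
grip_force: 33.7
top yellow (array([ 544.9, -370.7]), np.float64(88.4209942593402))
top lid (array([ 577.9, -122.5]), np.float64(75.98175908653666))
scene yellow (array([ 544.1, -368.8]), np.float64(89.28717665256387))
scene lid (array([ 574. , -123.2]), np.float64(79.7685123417391))
scene handle 262 [ 431.3 -141.   113.9] dir [1.  0.1] 4.767400521907947 -35.88085508488349 49.965297830664156
pos [ 419.  -142.9   89.3] j6 -2.29 j1 -0.59 total rot [-0.001  0.001 -0.001] F [-1.7  0.   6.5]
[4.2, -17.2, -0.0] [-0.0, 0.0, -0.0]
[4.2, -17.2, -0.0] [-0.0, 0.0, -0.0]
[4.2, -17.2, -0.0] [-0.0, 0.0, -0.0]
[4.2, -17.2, -0.0] [-0.0, 0.0, -0.0]
[4.2, -17.2, -0.0] [-0.0, 0.0, -0.0]
[4.2, -17.2, -0.0] [-0.0, 0.0, -0.0]
[4.2, -17.2, -0.0] [-0.0, 0.0, -0.0]
[4.2, -17.2, -0.0] [-0.0, 0.0, -0.0]
[4.2, -17.2, -0.0] [-0.0, 0.0, -0.0]
[4.2, -17.2, -0.0] [-0.0, 0.0, -0.0]
[4.2, -17.2, -0.0] [-0.0, 0.0, -0.0]
[4.2, -17.2, -0.0] [-0.0, 0.0, -0.0]
[4.2, -17.2, -0.0] [-0.0, 0.0, -0.0]
[4.2, -17.2, -0.0] [-0.0, 0.0, -0.0]
```

The handle is pushing up on the tool with 6.5 N, so I'm pressing down on it. I'll raise the tool slightly to unload it before sliding.

```bash
python3 -m jog '[{"tx":0,"ty":0,"tz":-0.5,"ax":0,"ay":0,"az":0,"jaw":1},{"tx":0,"ty":0,"tz":0,"ax":0,"ay":0,"az":0,"jaw":1}]' 30
python3 -c "
from rig import sense;s=sense();print(s['force'],s['wrist_torque'],s['eef_pos'])"
```

```text
time_s: 5.1
eef_pos: [419.0, -142.8, 89.4]
ee_rot: [0.001, -0.063, 0.998, -0.0]
force: [-1.3, -0.2, 4.4]
grip_width: 0.251
grip_force: 33.5
[-1.26466936 -0.17489126  4.44933318] [-0.05996715 -0.03424017  0.04694876] [ 419.00273439 -142.82192594   89.36947014]
```

```bash
python3 -m jog '[{"tx":0,"ty":0,"tz":-0.8,"ax":0,"ay":0,"az":0,"jaw":1},{"tx":0.6,"ty":-2.5,"tz":0,"ax":0,"ay":0,"az":0,"jaw":1},{"tx":1.8,"ty":-7.5,"tz":0,"ax":0,"ay":0,"az":0,"jaw":1},{"tx":3,"ty":-12.5,"tz":0,"ax":0,"ay":0,"az":0,"jaw":1},{"tx":3.6,"ty":-15,"tz":0,"ax":0,"ay":0,"az":0,"jaw":1}]' 30
python3 -m jog '[{"tx":3.6,"ty":-15,"tz":0,"ax":0,"ay":0,"az":0,"jaw":1},{"tx":3.6,"ty":-15,"tz":0,"ax":0,"ay":0,"az":0,"jaw":1},{"tx":3.6,"ty":-15,"tz":0,"ax":0,"ay":0,"az":0,"jaw":1},{"tx":3.6,"ty":-15,"tz":0,"ax":0,"ay":0,"az":0,"jaw":1},{"tx":3.6,"ty":-15,"tz":0,"ax":0,"ay":0,"az":0,"jaw":1}]'
python3 go.py 391.3 -389 89.6 97.3 9|head -2;python3 - <<'E'
from m1 import *
measure()
E
```

```text
time_s: 5.72
eef_pos: [414.1, -181.4, 89.5]
ee_rot: [-0.0, -0.063, 0.998, 0.0]
force: [1.1, 4.0, 3.0]
grip_width: 0.253
grip_force: 33.4
time_s: 6.35
eef_pos: [405.8, -258.6, 89.6]
ee_rot: [-0.0, -0.063, 0.998, 0.0]
force: [1.0, 4.1, 2.3]
grip_width: 0.255
grip_force: 33.4
pos [ 405.8 -258.6   89.6] j6 -2.51 j1 -0.81 total rot [ 0.    -0.    -0.001] F [1.  4.1 2.3]
[3.4, -14.2, -0.0] [0.0, -0.0, -0.0]
top yellow (array([ 545.7, -371.4]), np.float64(85.8099551586777))
top lid (array([ 561.9, -237.2]), np.float64(77.82510910025081))
top handle 38 [ 476.9 -237.4  109.8] dir [0.5 0.9] 63.114271769997046 -13.674650984660111 32.33514406681658
scene yellow (array([ 544.1, -368.9]), np.float64(86.48422022107178))
scene lid (array([ 560.8, -240.6]), np.float64(79.49298561039177))
scene handle 265 [ 417.4 -258.   114.1] dir [1.  0.1] 8.309769332216561 -36.89176138247172 49.47697303159357
```

```bash
python3 -m jog '[{"tx":2,"ty":-15,"tz":0,"ax":0,"ay":0,"az":0,"jaw":1},{"tx":2,"ty":-15,"tz":0,"ax":0,"ay":0,"az":0,"jaw":1},{"tx":2,"ty":-15,"tz":0,"ax":0,"ay":0,"az":0,"jaw":1},{"tx":2,"ty":-15,"tz":0,"ax":0,"ay":0,"az":0,"jaw":1},{"tx":2,"ty":-15,"tz":0,"ax":0,"ay":0,"az":0,"jaw":1}]'
python3 go.py 389.5 -388 89.6 97.3 4|head -2
```

```text
time_s: 7.08
eef_pos: [405.5, -334.2, 89.6]
ee_rot: [-0.0, -0.063, 0.998, 0.0]
force: [1.8, 3.8, 2.8]
grip_width: 0.252
grip_force: 33.4
pos [ 405.5 -334.2   89.6] j6 -2.61 j1 -0.91 total rot [ 0.    -0.    -0.001] F [1.8 3.8 2.8]
[5.7, -12.8, -0.0] [0.0, -0.0, -0.0]
```

```bash
python3 -m jog '[{"tx":5.7,"ty":-13,"tz":0,"ax":0,"ay":0,"az":0,"jaw":1},{"tx":5.7,"ty":-13,"tz":0,"ax":0,"ay":0,"az":0,"jaw":1},{"tx":5.7,"ty":-13,"tz":0,"ax":0,"ay":0,"az":0,"jaw":1},{"tx":4,"ty":-8,"tz":0,"ax":0,"ay":0,"az":0,"jaw":1},{"tx":1.8,"ty":-4,"tz":0,"ax":0,"ay":0,"az":0,"jaw":1}]'
python3 go.py 389.5 -388 89.6 97.3 1|head -2;python3 - <<'E'
from m1 import *
try: measure()
except Exception as e: print(e)
for n in ['scene','top']:
    c=capture(n);print(n,[(round(r['conf'],2),np.array(r['centre']),pt(c,r['centre'],z=45)) for r in place_of('pan',n)[:1]])
E
```

```text
time_s: 7.7
eef_pos: [389.0, -387.1, 89.6]
ee_rot: [-0.0, -0.063, 0.998, 0.0]
force: [2.3, 3.3, 2.4]
grip_width: 0.251
grip_force: 33.3
pos [ 389.  -387.1   89.6] j6 -2.69 j1 -1.0 total rot [ 0.    -0.    -0.002] F [2.3 3.3 2.4]
[-0.4, -0.9, -0.0] [0.0, -0.0, -0.002]
top yellow (array([ 544.9, -370.2]), np.float64(86.12738895805023))
top lid (array([ 543.1, -367.2]), np.float64(79.6398746550676))
top handle 113 [ 459.7 -364.   111.6] dir [0.5 0.9] 60.927523346395255 -27.91609904736244 61.28705554406091
scene yellow (array([ 543.5, -368.8]), np.float64(86.72721041635391))
scene lid (array([ 543.8, -366.6]), np.float64(79.68417289802753))
scene handle 253 [ 401.1 -385.3  114.5] dir [1.  0.2] 10.010562741350876 -38.84966677309584 47.77411431568139
scene [(0.8, array([124.4, 238.1]), array([ 552. , -357.8,   45. ]))]
top [(0.72, array([375.2, 171.5]), array([ 538.1, -371.2,   45. ]))]
```

```bash
python3 -m jog '[{"tx":-0.7,"ty":-2.7,"tz":0,"ax":0,"ay":0,"az":0,"jaw":1},{"tx":0,"ty":0,"tz":0,"ax":0,"ay":0,"az":0,"jaw":1},{"tx":0,"ty":0,"tz":0,"ax":0,"ay":0,"az":0,"jaw":-0.2},{"tx":0,"ty":0,"tz":0,"ax":0,"ay":0,"az":0,"jaw":-0.2},{"tx":0,"ty":0,"tz":0,"ax":0,"ay":0,"az":0,"jaw":-0.2}]'
python3 -m jog '[{"tx":0,"ty":0,"tz":-15,"ax":0,"ay":0,"az":0,"jaw":-0.2},{"tx":0,"ty":0,"tz":-40,"ax":0,"ay":0,"az":0,"jaw":-0.3},{"tx":0,"ty":0,"tz":-40,"ax":0,"ay":0,"az":0,"jaw":-0.6},{"tx":0,"ty":0,"tz":-40,"ax":0,"ay":0,"az":0,"jaw":-1}]'
python3 - <<'E'
from m1 import *
measure()
# clip details: blue points & rim corners
for n in ['top','scene']:
    c=capture(n);P=cloud(c);h,S,V=cv2.split(cv2.cvtColor(c['color'],cv2.COLOR_RGB2HSV))
    b=((h>108)&(h<128)&(S>110)&(P[...,1]>300)&(P[...,1]<400)&(P[...,0]>470)&(P[...,0]<540)&(P[...,2]>105)&(P[...,2]<165))
    q=P[b];ang=np.radians(8.8);u=np.array([np.cos(ang),np.sin(ang)]);w=np.array([-u[1],u[0]])
    print(n,len(q));
    for k in [0,1]: print([np.percentile(q[:,:2]@(u,w)[k],p).round(1) for p in (1,10,50,90,99)],np.percentile(q[:,2],[1,50,99]).round(1))
    for mm in place_of('clip',n)[:3]: print(mm['conf'],mm['centre'],pt(c,mm['centre'],z=112))
    t=(P[...,2]>90)&(P[...,2]<110)&(S<60)&(P[...,1]>265)&(P[...,1]<490)&(P[...,0]>460)&(P[...,0]<680);q=P[t]
    r=cv2.minAreaRect(q[:,:2].astype('float32'));print('rim',r); print(cv2.boxPoints(r))
    fr=q[np.abs((q[:,:2]@u)-np.percentile(q[:,:2]@u,3))<12]
    l=cv2.fitLine(fr[:,:2].astype('float32'),cv2.DIST_HUBER,0,.01,.01).ravel();print('front',l,np.degrees(np.arctan2(l[1],l[0])))
E
```

```text
time_s: 8.62
eef_pos: [390.3, -389.3, 89.5]
ee_rot: [0.0, -0.063, 0.998, 0.0]
force: [-0.4, 0.6, -0.5]
grip_width: 0.601
grip_force: 0.0
time_s: 9.12
eef_pos: [390.2, -389.2, 227.1]
ee_rot: [0.0, -0.063, 0.998, -0.001]
force: [-0.3, 0.7, 0.4]
grip_width: 0.984
grip_force: 0.0
top yellow (array([ 545., -370.]), np.float64(86.01462696815283))
top lid (array([ 544.2, -369. ]), np.float64(79.55465864817857))
top handle 160 [ 448.3 -374.2  114.2] dir [0.7 0.8] 49.33174059157743 -33.84863634548455 74.92573909630558
scene yellow (array([ 543.5, -368.8]), np.float64(86.73949743035325))
scene lid (array([ 545.2, -367.4]), np.float64(79.46920548908905))
scene handle 274 [ 395.2 -388.1  114.7] dir [1.  0.1] 7.404791404831163 -71.39868306498502 55.73888719316052
top 76
[np.float64(523.5), np.float64(529.2), np.float64(558.5), np.float64(563.6), np.float64(565.0)] [113.4 135.  152.8]
[np.float64(252.1), np.float64(255.4), np.float64(270.4), np.float64(284.3), np.float64(287.3)] [113.4 135.  152.8]
0.68 [139.3, 207.1] [494.5 361.1 112. ]
0.61 [151.4, 240.4] [392.7 331.7 112. ]
0.49 [124.3, 249.6] [375.3 410.2 112. ]
rim ((574.4447021484375, 373.7755432128906), (175.9092559814453, 189.94720458984375), 9.184998512268066)
[[472.5 453.5]
 [502.8 266. ]
 [676.4 294.1]
 [646.1 481.6]]
front [  0.2  -1.  494.2 359.8] -79.826225
scene 67
[np.float64(522.6), np.float64(524.5), np.float64(531.5), np.float64(563.4), np.float64(566.1)] [112.8 137.  152.2]
[np.float64(252.8), np.float64(254.7), np.float64(267.2), np.float64(283.7), np.float64(289.2)] [112.8 137.  152.2]
0.85 [370.6, 163.9] [505.9 357.1 112. ]
0.64 [376.2, 136.6] [418.1 408.1 112. ]
0.6 [351.3, 149.7] [447.6 318.6 112. ]
rim ((573.4141235351562, 374.4004821777344), (178.57077026367188, 194.98452758789062), 9.001633644104004)
[[470.  456.7]
 [500.5 264.1]
 [676.9 292.1]
 [646.3 484.7]]
front [  0.2  -1.  496.7 360.5] -80.37868
```

```bash
python3 go.py 495.5 350 200 9 15
```

```text
pos [ 390.  -388.9  224. ] j6 -2.69 j1 -1.0 total rot [ 0.    -0.002  1.54 ] F [ 0.2  0.1 -0.5]
[-13.2, 48.0, 1.7] [0.0, -0.0, 0.103]
[-8.2, 49.1, 1.6] [0.0, -0.0, 0.103]
[-3.1, 49.7, 1.6] [0.0, -0.0, 0.103]
[2.0, 49.7, 1.6] [0.0, -0.0, 0.103]
[7.1, 49.3, 1.6] [0.0, -0.0, 0.103]
[12.1, 48.3, 1.6] [0.0, -0.0, 0.103]
[17.0, 46.8, 1.6] [0.0, -0.0, 0.103]
[21.7, 44.8, 1.6] [0.0, -0.0, 0.103]
[26.1, 42.3, 1.6] [0.0, -0.0, 0.103]
[30.4, 39.4, 1.6] [0.0, -0.0, 0.103]
[34.2, 36.1, 1.6] [0.0, -0.0, 0.103]
[37.8, 32.4, 1.6] [0.0, -0.0, 0.103]
[40.9, 28.4, 1.6] [0.0, -0.0, 0.103]
[43.6, 24.0, 1.6] [0.0, -0.0, 0.103]
[45.8, 19.4, 1.6] [0.0, -0.0, 0.103]
```

```bash
python3 -m jog '[{"tx":-13,"ty":48,"tz":0,"ax":0,"ay":0,"az":0.103,"jaw":-1},{"tx":-8,"ty":49,"tz":0,"ax":0,"ay":0,"az":0.103,"jaw":-1},{"tx":-3,"ty":50,"tz":0,"ax":0,"ay":0,"az":0.103,"jaw":-1},{"tx":2,"ty":50,"tz":0,"ax":0,"ay":0,"az":0.103,"jaw":-1},{"tx":7,"ty":49,"tz":0,"ax":0,"ay":0,"az":0.103,"jaw":-1}]'
python3 -m jog '[{"tx":12,"ty":48,"tz":0,"ax":0,"ay":0,"az":0.103,"jaw":-1},{"tx":17,"ty":47,"tz":0,"ax":0,"ay":0,"az":0.103,"jaw":-1},{"tx":21.5,"ty":45,"tz":0,"ax":0,"ay":0,"az":0.103,"jaw":-1},{"tx":26,"ty":42,"tz":0,"ax":0,"ay":0,"az":0.103,"jaw":-1},{"tx":30,"ty":39.5,"tz":0,"ax":0,"ay":0,"az":0.103,"jaw":-1}]'
python3 -m jog '[{"tx":34,"ty":36,"tz":0,"ax":0,"ay":0,"az":0.103,"jaw":-1},{"tx":38,"ty":32,"tz":0,"ax":0,"ay":0,"az":0.103,"jaw":-1},{"tx":41,"ty":28,"tz":0,"ax":0,"ay":0,"az":0.103,"jaw":-1},{"tx":43.5,"ty":24,"tz":0,"ax":0,"ay":0,"az":0.103,"jaw":-1},{"tx":46,"ty":19.5,"tz":0,"ax":0,"ay":0,"az":0.103,"jaw":-1}]'
python3 go.py 495.5 350 200 9 2
python3 - <<'E'
from h import *
s=sense();c=capture('wrist');save(c,'w2',k=1.2);print(s['eef_pos'],s['ee_rot'])
for q in ('clip','clip_jaw_a'): print([(r['conf'],r['centre'],pt(c,r['centre'],s)) for r in place_of(q,'wrist')[:2]])
E
```

```text
time_s: 10.05
eef_pos: [424.8, -141.0, 223.8]
ee_rot: [-0.001, 0.195, 0.981, 0.0]
force: [-0.2, -0.0, 0.5]
grip_width: 1.0
grip_force: 0.0
time_s: 10.68
eef_pos: [461.0, 104.6, 223.9]
ee_rot: [-0.001, 0.438, 0.899, -0.0]
force: [0.8, -0.6, 0.9]
grip_width: 1.004
grip_force: 0.0
time_s: 11.3
eef_pos: [496.4, 350.4, 223.5]
ee_rot: [-0.0, 0.653, 0.758, -0.001]
force: [1.2, -1.5, 0.8]
grip_width: 0.998
grip_force: 0.0
pos [496.4 350.4 223.5] j6 0.27 j1 0.42 total rot [-0.002  0.001 -0.008] F [ 1.2 -1.5  0.8]
[-0.1, -0.5, 11.8] [-0.001, 0.0, -0.004]
[-0.1, -0.5, 11.8] [-0.001, 0.0, -0.004]
[496.43594762 350.38713695 223.52458182] [-3.56846841e-04  6.52659877e-01  7.57650425e-01 -8.89805918e-04]
[(0.97, [169.7, 64.2], array([385.90728104, 445.73279649,  40.43026703])), (0.83, [184.7, 154.0], array([409.11213371, 349.70858407,  40.44574548]))]
[(0.87, [180.4, 65.6], array([401.72628698, 445.22543262,  56.40173777])), (0.84, [175.8, 65.6], array([391.50183274, 445.32476166,  36.64998594]))]
```

View pics/w2.png

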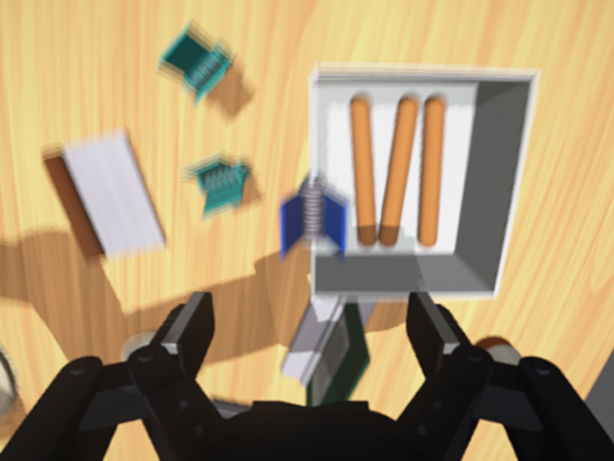

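The blue clip sits at picture columns 280–347 (middle 313) between the finger lines at 205 and 410, and the yaw matches the tub. I'll measure its offset in the tool frame.

Run:
```python
from h import *
np.set_printoptions(precision=1,suppress=True)
s=sense();c=capture('wrist');P=cloud(c,s);h,S,V=cv2.split(cv2.cvtColor(c['color'],cv2.COLOR_RGB2HSV))
b=(h>105)&(h<128)&(S>110)&(P[...,2]>105)&(P[...,2]<165)&(np.hypot(P[...,0]-496,P[...,1]-350)<50)
q=P[b]-np.array(s['eef_pos']);qq=s['ee_rot'];r=R.from_quat([qq[1],qq[2],qq[3],qq[0]]);t=r.inv().apply(q)
print(len(q),np.percentile(t,[1,5,50,95,99],axis=0), np.percentile(P[b][:,2],[1,99]))
hi=t[P[b][:,2]>145];print('tops',hi[hi[:,1]>0].mean(0),hi[hi[:,1]<0].mean(0))
# rim front wall around clip
```

```text
1562 [[-16.9 -20.7  68.7]
 [-15.1 -19.4  69.3]
 [  2.7   9.8  82.1]
 [ 19.3  21.5 102.1]
 [ 20.8  22.5 104.6]] [118.2 154.2]
tops [ 2.4 20.4 72. ] [  2.2 -18.3  72.1]
```

```bash
python3 -m jog '[{"tx":2,"ty":1,"tz":25,"ax":0,"ay":0,"az":-0.005,"jaw":-1},{"tx":0,"ty":0,"tz":30,"ax":0,"ay":0,"az":0,"jaw":-1},{"tx":0,"ty":0,"tz":30,"ax":0,"ay":0,"az":0,"jaw":-0.8},{"tx":0,"ty":0,"tz":15,"ax":0,"ay":0,"az":0,"jaw":-0.6},{"tx":0,"ty":0,"tz":0,"ax":0,"ay":0,"az":0,"jaw":-0.5}]' 40
python3 - <<'E'
from h import *
np.set_printoptions(precision=1,suppress=True)
s=sense();c=capture('wrist');save(c,'w3',k=1.2);P=cloud(c,s);h,S,V=cv2.split(cv2.cvtColor(c['color'],cv2.COLOR_RGB2HSV))
b=(h>105)&(h<128)&(S>110)&(P[...,2]>105)&(P[...,2]<165)&(np.hypot(P[...,0]-496,P[...,1]-350)<50)
q=P[b]-np.array(s['eef_pos']);qq=s['ee_rot'];r=R.from_quat([qq[1],qq[2],qq[3],qq[0]]);t=r.inv().apply(q)
print(s['eef_pos'],len(q),np.percentile(t,[1,5,50,95,99],axis=0), np.percentile(P[b][:,2],[1,99]))
E
```

```text
time_s: 12.12
eef_pos: [497.3, 350.2, 124.2]
ee_rot: [-0.0, 0.65, 0.76, -0.001]
force: [1.1, -0.5, 1.0]
grip_width: 0.751
grip_force: 0.0
[497.3 350.2 124.2] 4439 [[-16.4 -22.2 -29.7]
 [-14.5 -20.9 -29.2]
 [  4.4  -8.7 -16.8]
 [ 21.   19.8   3.8]
 [ 21.6  21.    6.2]] [117.9 153.9]
```

View pics/w3.png

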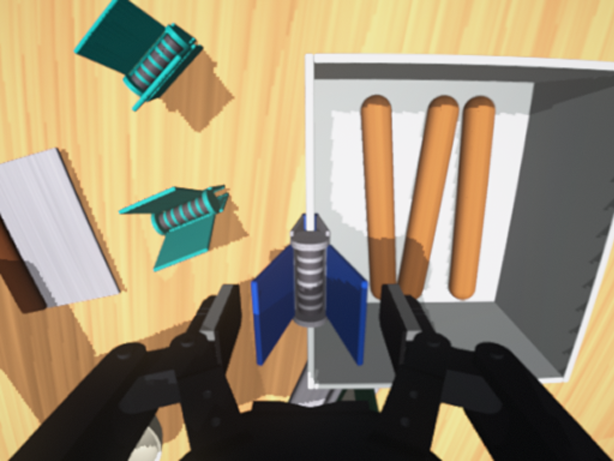

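The handles (columns 252 and 367) sit evenly between the fingers (240 and 380). I'll squeeze.

```bash
python3 -m jog '[{"tx":2,"ty":-0.5,"tz":0,"ax":0,"ay":0,"az":0,"jaw":-0.2},{"tx":0,"ty":0,"tz":0,"ax":0,"ay":0,"az":0,"jaw":0.2},{"tx":0,"ty":0,"tz":0,"ax":0,"ay":0,"az":0,"jaw":1},{"tx":0,"ty":0,"tz":0,"ax":0,"ay":0,"az":0,"jaw":1},{"tx":0,"ty":0,"tz":0,"ax":0,"ay":0,"az":0,"jaw":1}]' 40
python3 -m jog '[{"tx":0,"ty":0,"tz":0,"ax":0,"ay":0,"az":0,"jaw":1},{"tx":0,"ty":0,"tz":0,"ax":0,"ay":0,"az":0,"jaw":1}]' 40
python3 - <<'E'
from h import *
np.set_printoptions(precision=1,suppress=True)
s=sense();c=capture('wrist');P=cloud(c,s);h,S,V=cv2.split(cv2.cvtColor(c['color'],cv2.COLOR_RGB2HSV))
b=(h>105)&(h<128)&(S>110)&(P[...,2]>105)&(P[...,2]<165)&(np.hypot(P[...,0]-496,P[...,1]-350)<50)
q=P[b]-np.array(s['eef_pos']);qq=s['ee_rot'];r=R.from_quat([qq[1],qq[2],qq[3],qq[0]]);t=r.inv().apply(q)
print(s['eef_pos'],s['force'],len(q),np.percentile(t,[1,5,50,95,99],axis=0), np.percentile(P[b][:,2],[1,99]))
E
```

```text
time_s: 12.8
eef_pos: [497.5, 353.5, 126.6]
ee_rot: [0.001, 0.649, 0.76, 0.002]
force: [-0.6, -0.3, 9.2]
grip_width: 0.209
grip_force: 41.4
time_s: 13.05
eef_pos: [497.5, 353.4, 126.7]
ee_rot: [0.001, 0.649, 0.76, 0.002]
force: [-0.4, 1.1, 8.6]
grip_width: 0.207
grip_force: 41.4
[497.5 353.4 126.7] [-0.4  1.1  8.6] 1241 [[-19.7  -9.5 -30.4]
 [-16.4  -9.  -26.4]
 [  6.1   6.3 -24.6]
 [ 18.4   8.7  -0.6]
 [ 18.7   8.9   8.5]] [118.2 157. ]
```

```bash
python3 -m jog '[{"tx":0,"ty":0,"tz":-5,"ax":0,"ay":0,"az":0,"jaw":1},{"tx":0,"ty":0,"tz":-20,"ax":0,"ay":0,"az":0,"jaw":1},{"tx":0,"ty":0,"tz":-30,"ax":0,"ay":0,"az":0,"jaw":1},{"tx":0,"ty":0,"tz":-30,"ax":0,"ay":0,"az":0,"jaw":1},{"tx":0,"ty":0,"tz":-25,"ax":0,"ay":0,"az":0,"jaw":1}]'
cat > card.py <<'E'
from h import *
np.set_printoptions(precision=1,suppress=True)
def card():
    for n in ['top','scene']:
        c=capture(n);P=cloud(c);h,S,V=cv2.split(cv2.cvtColor(c['color'],cv2.COLOR_RGB2HSV))
        g=(h>60)&(h<95)&(S>60)&(P[...,1]<270)&(P[...,1]>60)&(abs(P[...,0]-547)<50)&(P[...,2]>60)&(P[...,2]<150)
        q=P[g];l=cv2.fitLine(q[:,:2].astype('float32'),cv2.DIST_HUBER,0,.01,.01).ravel();d=l[:2]*np.sign(l[1]);t=(q[:,:2]-l[2:])@d
        a,b=np.percentile(t,[.5,99.5]);print(n,len(q),'yaw',np.degrees(np.arctan2(d[1],d[0])),'len',b-a,'mid',l[2:]+d*(a+b)/2,'ends',l[2:]+d*a,l[2:]+d*b,'zmax',np.percentile(q[:,2],98))
        for r in place_of('card_edge',n)[:1]: print('  net',r['conf'],r['centre'],pt(c,r['centre'],z=140))
    return c
if __name__=='__main__':
    c=card();s=sense()
    p=np.array(s['eef_pos']);save(c,'s2',(310,90,450,210),5)
    for n in ('scene','top'):
        c=capture(n)
        for q in ('clip','clip_jaw_a','clip_jaw_b'): print(n,q,[(round(r['conf'],2),np.array(r['centre']),pt(c,r['centre'])) for r in place_of(q,n)[:3]])
E
python3 card.py; python3 go.py 545 168 226 -11 1|head -1
```

```text
time_s: 13.72
eef_pos: [496.5, 352.9, 235.9]
ee_rot: [0.0, 0.649, 0.76, 0.0]
force: [0.3, 0.6, -0.3]
grip_width: 0.204
grip_force: 40.2
top 175 yaw 78.14177 len 138.2908211225484 mid [544.8 165.2] ends [530.6  97.5] [559.  232.9] zmax 142.60284338675592
  net 0.79 [200.9, 180.7] [546.9 171.4 140. ]
scene 532 yaw 78.178665 len 143.94842167098147 mid [547.8 169.2] ends [533.   98.8] [562.5 239.7] zmax 140.86803117426047
  net 0.64 [313.8, 181.2] [541.3 173.  140. ]
scene clip [(0.82, array([349.6, 150.7]), array([419.3, 333.1,  62.8])), (0.67, array([208.3, 228.5]), array([ 571.6, -126.1,   43.8])), (0.59, array([379.5, 140.8]), array([513.1, 348.9, 235.6]))]
scene clip_jaw_a [(0.75, array([373.5, 145.8]), array([508.3, 340.5, 208.8])), (0.73, array([347.6, 159.7]), array([410.5, 342.6,  -2.2])), (0.64, array([374.6, 200.2]), array([578.8, 364.9,  23.8]))]
scene clip_jaw_b [(0.75, array([373.5, 145.8]), array([508.3, 340.5, 208.8])), (0.73, array([347.6, 159.7]), array([410.5, 342.6,  -2.2])), (0.64, array([374.6, 200.2]), array([578.8, 364.9,  23.8]))]
top clip [(0.57, array([151.1, 242.2]), array([339. , 227.7, 552.9]))]
top clip_jaw_a [(0.61, array([153.9, 240. ]), array([343.9, 225.4, 539.9])), (0.47, array([154.9, 240.7]), array([343.2, 225.2, 533.2]))]
top clip_jaw_b [(0.61, array([153.9, 240. ]), array([343.9, 225.4, 539.9])), (0.47, array([154.9, 240.7]), array([343.2, 225.2, 533.2]))]
pos [496.5 352.9 234.2] j6 0.27 j1 0.43 total rot [-0.001  0.     0.349] F [ 0.  -0.1 -1.3]
```

View pics/s2.png

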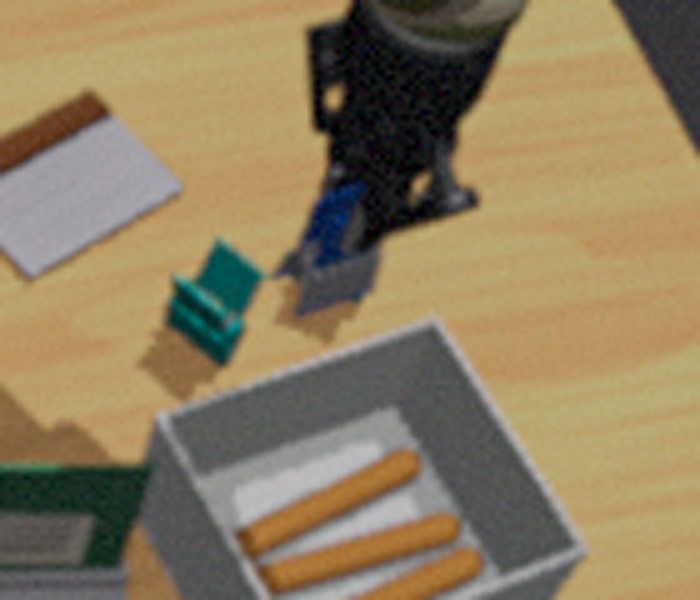

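The clip is held open clear of the tub: blue handle at crop (335,225), jaws at (340,280). Now I'll locate its lips relative to the TCP.

Run:
```python
from h import *
np.set_printoptions(precision=1,suppress=True,linewidth=150)
s=sense();qq=s['ee_rot'];r=R.from_quat([qq[1],qq[2],qq[3],qq[0]])
for n in ('scene','top','wrist'):
    s=sense();c=capture(n);P=cloud(c,s);t=r.inv().apply((P-np.array(s['eef_pos'])).reshape(-1,3))
    m=(abs(t[:,0])<45)&(abs(t[:,1])<30)&(t[:,2]>-40)&(t[:,2]<70)&(c['depth'].ravel()>0)
    C=c['color'].reshape(-1,3)[m];t=t[m];print(n,len(t),np.percentile(t,[1,50,99],axis=0).ravel())
    for z in range(-40,60,5):
        k=(t[:,2]>=z)&(t[:,2]<z+5)
        if k.sum()>2: print(z,k.sum(),'x',np.percentile(t[k,0],[2,98]),'y',np.percentile(t[k,1],[2,98]),C[k].mean(0))
```

```text
scene 383 [-27.1 -20.2 -37.1  -9.6   8.1   9.7  20.6  23.3  50.7]
-40 8 x [-13.1  -0.4] y [-12.9  21.8] [45.4 43.4 45.1]
-35 19 x [-12.2   4.1] y [-16.7  20.2] [32.6 31.5 34.6]
-30 19 x [-11.8   4.1] y [-11.5  23.4] [22.4 29.4 41.8]
-25 29 x [-22.6   1.7] y [-18.1  22.5] [31.8 46.  71.6]
-20 34 x [-21.9   7. ] y [-16.7  23.8] [29.2 40.3 63.6]
-15 21 x [-22.3   4.3] y [-17.2  23.4] [46.  49.8 60.5]
-10 26 x [-22.    6.8] y [-21.2  22.1] [45.8 51.8 68.3]
-5 14 x [-22.2   5.2] y [-9.2 13.2] [35.  45.9 68.9]
0 12 x [-22.   -1.6] y [-10.    7.7] [33.3 47.  71.9]
5 11 x [-24.7  -9.8] y [-10.4   8.2] [40.9 50.  70.5]
10 19 x [-24.6  -0.4] y [-9.6  8.4] [57.3 62.6 75.7]
15 22 x [-26.6  11.6] y [-10.1  12.3] [66.1 68.8 74.6]
20 36 x [-27.6  20. ] y [-12.3  12.2] [81.8 79.2 77.5]
25 23 x [-25.5  17.7] y [-1.5 11.5] [72.3 71.1 74.3]
30 19 x [-26.5  22.1] y [-12.7  11.9] [79.8 74.4 71.3]
35 24 x [-26.9  20.7] y [-11.7  13. ] [75.  70.8 69.5]
40 23 x [-27.6  22.3] y [-3.  13.2] [73.8 70.7 71.7]
45 16 x [-24.4  19.5] y [-13.1  13.5] [75.5 73.2 79. ]
50 7 x [-22.5  15.1] y [-10.4  12.6] [78.7 74.3 
[... 445 characters left out ...]
5] y [-21.8  21.4] [58.4 58.2 67.3]
-10 209 x [-12.3  18.6] y [-20.1  19.3] [56.3 57.5 70.2]
-5 94 x [ 0.3 18.6] y [-9.5  8.8] [43.8 47.8 74.2]
0 66 x [-19.4  18.7] y [-9.2  9.2] [51.5 54.4 79.7]
5 113 x [-23.1  21.2] y [-8.9  8.7] [ 93.8  95.1 113.2]
10 1079 x [-22.9  21. ] y [-6.9  6.8] [112.7 109.3 115.3]
15 501 x [-21.   22.8] y [-10.1  10.2] [92.9 89.  92.4]
20 135 x [-20.3  23.4] y [-11.3  11. ] [103.4  98.2  99.1]
25 89 x [ 2.7 23.5] y [-12.   11.7] [102.3  96.8  94.7]
30 46 x [-4.1 23.3] y [-12.8  12.3] [92.7 88.9 92.2]
35 55 x [-7.4 23.5] y [-13.4  12.9] [89.2 87.4 94.3]
40 56 x [-9.6 23.3] y [-14.1  13.6] [ 95.5  93.  102. ]
45 91 x [-14.9  23.2] y [-14.9  14.4] [127.7 120.5 124.2]
```

```bash
python3 go.py 546.2 169.2 225 -11.9 5
```

```text
pos [496.6 352.9 234.5] j6 0.27 j1 0.43 total rot [-0.     0.     0.365] F [ 0.   0.6 -1.4]
[-37.8, 4.1, 1.9] [-0.0, 0.0, 0.073]
[-37.4, 6.8, 1.9] [-0.0, 0.0, 0.073]
[-36.8, 9.5, 1.9] [-0.0, 0.0, 0.073]
[-36.1, 12.2, 1.9] [-0.0, 0.0, 0.073]
[-35.1, 14.8, 1.9] [-0.0, 0.0, 0.073]
```

```bash
python3 -m jog '[{"tx":-38,"ty":4,"tz":2,"ax":0,"ay":0,"az":0.073,"jaw":1},{"tx":-37.5,"ty":7,"tz":2,"ax":0,"ay":0,"az":0.073,"jaw":1},{"tx":-37,"ty":9.5,"tz":2,"ax":0,"ay":0,"az":0.073,"jaw":1},{"tx":-36,"ty":12,"tz":2,"ax":0,"ay":0,"az":0.073,"jaw":1},{"tx":-35,"ty":15,"tz":2,"ax":0,"ay":0,"az":0.073,"jaw":1}]'
python3 -m jog '[{"tx":0,"ty":0,"tz":0,"ax":0,"ay":0,"az":0,"jaw":1}]'
python3 go.py 546.2 169.2 171 -11.9 1
python3 - <<'E'
from h import *
np.set_printoptions(precision=1,suppress=True,linewidth=150)
s=sense();c=capture('wrist');save(c,'w4',k=1.2);P=cloud(c,s);qq=s['ee_rot'];r=R.from_quat([qq[1],qq[2],qq[3],qq[0]]);t=r.inv().apply((P-np.array(s['eef_pos'])).reshape(-1,3)).reshape(P.shape)
h,S,V=cv2.split(cv2.cvtColor(c['color'],cv2.COLOR_RGB2HSV))
g=(h>60)&(h<95)&(S>50)&(P[...,2]>128)&(P[...,2]<150)&(c['depth']>0)
q=t[g];print(len(q))
for x in range(-80,90,10):
    k=(q[:,0]>=x)&(q[:,0]<x+10)
    if k.sum()>5: print(x,k.sum(),'y',np.percentile(q[k,1],[5,50,95]),'zworld',np.percentile(P[g][k,2],[5,98]))
E
```

```text
time_s: 15.1
eef_pos: [546.7, 167.7, 224.7]
ee_rot: [0.0, 0.777, 0.629, 0.0]
force: [0.9, 0.3, -1.5]
grip_width: 0.21
grip_force: 40.2
time_s: 15.22
eef_pos: [547.0, 166.9, 224.5]
ee_rot: [0.0, 0.778, 0.629, -0.0]
force: [-0.4, -0.2, 0.3]
grip_width: 0.208
grip_force: 40.2
pos [547.  166.9 224.5] j6 0.3 j1 0.09 total rot [-0.     0.    -0.004] F [-0.4 -0.2  0.3]
[2.1, -1.3, 53.5] [-0.0, 0.0, -0.004]
382
0 26 y [-1.9 -1.1 -0.2] zworld [140.1 142.1]
10 39 y [-2.7 -1.8 -0.2] zworld [140.  142.3]
20 48 y [-2.7 -1.4 -0.2] zworld [140.4 142.5]
30 48 y [-2.6 -1.4 -0.2] zworld [140.2 142.3]
40 48 y [-2.6 -1.4 -0.2] zworld [140.2 142.2]
50 64 y [-3.3 -1.7 -0.1] zworld [139.9 142.4]
60 65 y [-3.3 -1.7 -0.1] zworld [140.2 142.2]
70 44 y [-3.2 -1.7 -0.9] zworld [134.1 142.6]
```

View pics/w4.png

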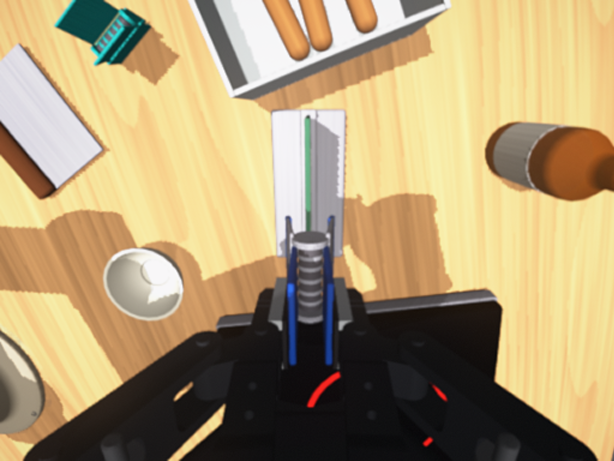

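The card's green edge (column 308) lies between the jaws (290 and 330), aligned and about 1.5 mm off centre. Its end is about 78 mm from the tool axis, so I'm near the middle. I'll descend.

```bash
python3 -m jog '[{"tx":2.5,"ty":-1.5,"tz":0,"ax":0,"ay":0,"az":-0.004,"jaw":1},{"tx":0,"ty":0,"tz":15,"ax":0,"ay":0,"az":0,"jaw":1},{"tx":0,"ty":0,"tz":15,"ax":0,"ay":0,"az":0,"jaw":1},{"tx":0,"ty":0,"tz":12,"ax":0,"ay":0,"az":0,"jaw":1},{"tx":0,"ty":0,"tz":10,"ax":0,"ay":0,"az":0,"jaw":1}]'
python3 -m jog '[{"tx":0,"ty":0,"tz":0,"ax":0,"ay":0,"az":0,"jaw":1},{"tx":0,"ty":0,"tz":0,"ax":0,"ay":0,"az":0,"jaw":1}]'
python3 - <<'E'
from m1 import *
s=sense();c=capture('wrist');save(c,'w5',(180,60,330,320),2.2);P=cloud(c,s);qq=s['ee_rot'];r=R.from_quat([qq[1],qq[2],qq[3],qq[0]]);t=r.inv().apply((P-np.array(s['eef_pos'])).reshape(-1,3)).reshape(P.shape)
h,S,V=cv2.split(cv2.cvtColor(c['color'],cv2.COLOR_RGB2HSV))
g=(h>60)&(h<95)&(S>50)&(P[...,2]>128)&(P[...,2]<150)&(c['depth']>0)
q=t[g];print(s['eef_pos'],s['force'],len(q),np.percentile(q,[1,50,99],axis=0),np.percentile(P[g][:,2],[50,98]))
m=(abs(t[...,0])<24)&(abs(t[...,1])<20)&(t[...,2]>10)&(t[...,2]<50)
for z in range(10,50,5):
    k=m&(t[...,2]>=z)&(t[...,2]<z+5)
    if k.sum()>2: print(z,k.sum(),np.percentile(t[k][:,1],[2,50,98]))
c=capture('scene');save(c,'s3',(270,130,370,230),6)
try: measure()
except Exception as e: print(e)
E
```

```text
time_s: 15.9
eef_pos: [545.3, 171.8, 171.5]
ee_rot: [-0.0, 0.775, 0.631, -0.0]
force: [-0.2, -0.6, -0.3]
grip_width: 0.208
grip_force: 40.2
time_s: 16.15
eef_pos: [545.7, 171.7, 173.0]
ee_rot: [0.0, 0.775, 0.631, 0.0]
force: [-0.5, 0.2, -0.7]
grip_width: 0.21
grip_force: 40.2
[545.7 171.7 173. ] [-0.5  0.2 -0.7] 665 [[-75.6  -1.1  30.5]
 [ 34.3   1.1  32. ]
 [ 72.6   2.7  33.7]] [141.  142.3]
10 1084 [-6.7 -0.2  6.5]
15 489 [-10.   -0.2  10.2]
20 130 [-11.2  -1.8  10.5]
25 91 [-11.9   2.3  11.7]
30 80 [-12.7  -0.2  12.3]
35 60 [-13.4  10.5  13. ]
40 66 [-14.1 -10.6  13.7]
45 84 [-14.8 -12.8  14.5]
top yellow (array([ 545. , -370.3]), np.float64(86.3124046798193))
top lid (array([ 542. , -369.5]), np.float64(80.6611187618546))
top handle 417 [ 397.6 -385.7  115.1] dir [0.9 0.3] 19.96116557743391 -75.33086764071315 110.44023522776276
scene yellow (array([ 543.7, -368.7]), np.float64(86.55045047850196))
scene lid (array([ 544.9, -367.8]), np.float64(79.69504809535694))
scene handle 268 [ 393.  -388.6  114.8] dir [1.  0.1] 7.512183874881505 -70.35111239249338 54.60485263441339
```

View pics/w5.png

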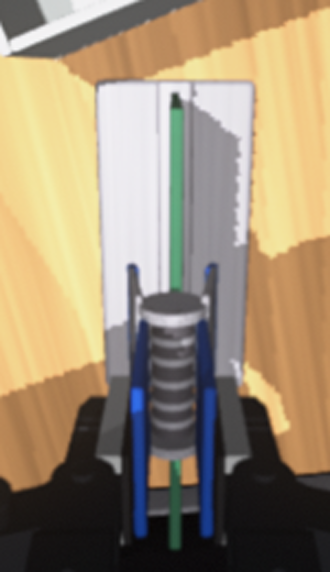

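View pics/s3.png

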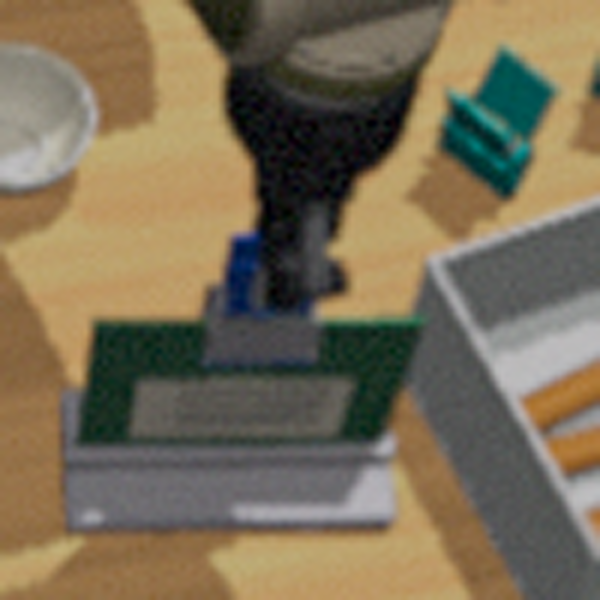

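The jaws straddle the card's top edge at its middle. They reach about 13 mm below the edge, the coil is about 13 mm above it, and nothing touches. The pan is on the yellow ring. I'll hand in.

```bash
python3 -c "
from rig import finish_job;print(finish_job())"
```

```text
the job is handed in; nothing more can be done
None
```

I handed the job in after about 16 s of the 58 s allowed: the pan stands within about 2 mm of the keep-warm ring's centre, and the arm is holding the blue clip wide open over the middle of the card's top edge, touching nothing by the last pictures and force reading.

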